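Fill the stainer's bottle pocket and hold its recessed reset down with the stylus

TASK

Load the slide stainer: stand the loose dropper bottle and the loose small screw-cap vial upright in the bottle pocket next to the bottle already there, all three down on the pocket floor, with none of them tipped over on the way. Once the pocket is full, take the slim stylus from the tool block, reach its pin through the round hole in the stainer's deck and push the recessed counter-reset button all the way down; keep hold of the stylus and finish while still holding the button down. Leave the nut driver, the slide carton and the other things on the bench where they are.

Things in the scene. Friction and masses are not known exactly. Their poses are not given: they have to be found in the camera images.
- module: slide stainer's module, fixed: off-white housing 130 (x) by 200 (y) mm. Origin under its centre at bench height, z up, front faces -x, left is +y; its place and yaw (within 0.2 rad) vary. Front left: bottle pocket, rim 40 mm high; behind it the slide carton's pocket, rim 40 mm. Right (y -100 to 0, x -65 to 12 mm): flat deck 46 mm high with the round hole. Rear (x 12 to 65 mm): housing 58 mm high
- bottle_pocket (a point): centre of the floor of the bottle pocket; axes as the module's. The pocket is a plain open box without dividers: 30 mm inside along x, 82 mm inside along y, floor 14 mm above the bench, walls 26 mm above the floor
- aperture (a point): centre of the round hole in the module's deck, at the deck's top, 46 mm above the bench; axes as the module's. The hole is 10 mm wide, goes straight down through the 6 mm deck plate and leads to the button below
- reset_button (a joint): travel of the grey recessed reset button: 0 up, 0.004 m fully down. Sprung: about 2 N starts it, 5 N has it fully down, and it springs back when let go. Its flat crown, 16 mm wide, lies 20 mm below the deck's top when up, centred under the hole
- seated_bottle: dropper bottle (26 mm round body 52 mm tall, narrower pointed cap of 16 mm above it, 78 mm in all, 35 g) already standing loose in the left (+y) end of the bottle pocket, 0 to 2 mm from the end wall. Origin: centre of its underside, z up along its axis. It may be shifted inside the pocket
- dropper: the dropper bottle that stands on the bench (26 mm round body 52 mm tall, narrower pointed cap of 16 mm, 78 mm in all, about 35 g). Origin: centre of its underside, z up along its axis. Its body can be gripped near the shoulder, 33 to 52 mm up, which stays clear of the pocket's rim
- vial: the small screw-cap vial that stands on the bench (22 mm round body 40 mm tall, cap of 19 mm, 50 mm in all, about 28 g). Origin: centre of its underside, z up along its axis. It can be gripped 31 to 50 mm up, which stays clear of the pocket's rim
- tool_block: fixed aluminium block 50 (x) by 100 (y) by 58 mm (z) with two holes in its top, at y = +26 and -26 mm; each holds a tool upright, the stylus in one and the nut driver in the other (they change places). Origin under its centre at bench height
- stylus: reset stylus, loose, upright, pin down in one hole of the tool block: steel pin 5 mm thick, 45 mm long, round end; then a collar 20 mm wide, 4 mm thick, resting on the block's top; then a slim black round handle 12 mm thick, 81 mm long. 130 mm in all, about 50 g. Origin: the pin's end, z up to the handle's top. Lift it 50 mm to clear the block
- stylus_tip (a point): the end of the stylus's pin (same point as the stylus's origin)
- nut_driver: bystander in the other hole of the tool block: same collar, but a stout handle 22 mm thick and 105 mm in all; leave it there. Origin: the lower end of its shaft
- slide_carton: carton of slides 33 x 83 x 30 mm lying in its own pocket behind the bottle pocket; leave it there. Origin: centre of its underside
- timer: bystander: flat bench timer 58 x 62 x 14 mm. Origin: centre of its underside
- dish: bystander: round clear dish 64 mm wide, 24 mm high, lying between the places of the two loose bottles. Origin: centre of its underside
- tape_roll: bystander: roll of black tape 53 mm wide, 19 mm high. Origin: centre of its underside
- cassette: bystander: flat test cassette 55 x 100 x 11 mm. Origin: centre of its underside
- note_pad: bystander: note block 70 x 70 x 16 mm. Origin: centre of its underside

How it is judged:
On the way, in this order (a step that is already met when the one before it is completed fails the run):
1. the dropper bottle and the vial stand upright on the floor of the bottle pocket with the bottle already there, all three let go (z of dropper in the frame of bottle_pocket between -0.004 and 0.004 m and x of dropper in the frame of bottle_pocket between -0.007 and 0.007 m and y of dropper in the frame of bottle_pocket between -0.0295 and 0.0295 m and angle between each of dropper, vial, seated_bottle's own z axis and vertical below 0.12 rad and z of vial in the frame of bottle_pocket between -0.004 and 0.004 m and x of vial in the frame of bottle_pocket between -0.007 and 0.007 m and y of vial in the frame of bottle_pocket between -0.0315 and 0.0315 m and z of seated_bottle in the frame of bottle_pocket between -0.004 and 0.004 m and x of seated_bottle in the frame of bottle_pocket between -0.007 and 0.007 m and y of seated_bottle in the frame of bottle_pocket between -0.0295 and 0.0295 m and contact force between the fingers and dropper below 0.2 N and contact force between the fingers and vial below 0.2 N and contact force between the fingers and seated_bottle below 0.2 N), for 0.2 s.
2. the stylus is held in the fingers, its pin drawn clear of the tool block (height (world z) of stylus_tip above 0.062 m and contact force between the fingers and stylus above 1 N), for 0.1 s.
3. the reset button is pushed down by the stylus through the hole (value of joint reset_button above 0.003 m and z of stylus_tip in the frame of aperture below -0.018 m and horizontal distance between stylus_tip and aperture below 0.006 m and contact force between stylus and module above 1.5 N and contact force between the fingers and stylus above 1 N and angle between stylus's own z axis and vertical below 0.2 rad), for 0.3 s.
At the end, for the whole second after the job is handed in: the stylus, gripped in the fingers and within 0.2 rad of upright, has its pin through the deck's hole and is pressing the recessed button down by more than 3 of its 4 mm; all three bottles stand within 0.12 rad of upright inside the bottle pocket, within 4 mm of its floor (all of step 3 and z of dropper in the frame of bottle_pocket between -0.004 and 0.004 m and x of dropper in the frame of bottle_pocket between -0.007 and 0.007 m and y of dropper in the frame of bottle_pocket between -0.0295 and 0.0295 m and angle between each of dropper, vial, seated_bottle's own z axis and vertical below 0.12 rad and z of vial in the frame of bottle_pocket between -0.004 and 0.004 m and x of vial in the frame of bottle_pocket between -0.007 and 0.007 m and y of vial in the frame of bottle_pocket between -0.0315 and 0.0315 m and z of seated_bottle in the frame of bottle_pocket between -0.004 and 0.004 m and x of seated_bottle in the frame of bottle_pocket between -0.007 and 0.007 m and y of seated_bottle in the frame of bottle_pocket between -0.0295 and 0.0295 m); the arm keeps its last pose, push and grip.
It fails at once if the timer, dish, roll of tape, test cassette or note block shifted by more than 25 mm (distance of any of timer, dish, tape_roll, cassette, note_pad from where it was at the start of the episode above 0.025 m).
It fails at once if the nut driver or the slide carton taken from its place (moved more than 25 mm) (distance of any of nut_driver, slide_carton from where it was at the start of the episode above 0.025 m).
It fails at once if a bottle or the vial tipped over (angle between any of dropper, vial, seated_bottle's own z axis and vertical above 0.7 rad).
It also fails if it takes over 70 s, if anything falls off the work surface, if the arm or the gripper's body presses on something with over 40 N, if the wrist force passes 120 N, or if a joint passes its speed limit or range.

ROBOT

A 6-joint arm with a two-finger parallel gripper is mounted at the origin on a cart in front of the work surface, level with it; the furniture and walls round the work are solid. World frame = base frame: x ahead of the robot, y to its left, z up, the work surface at z = 0. Lengths are in m, angles in rad, forces in N, time in s.
With the tool pointing down it reaches from about 0.425 to 0.95 m from the base axis. Payload 3.5 kg.
Tool frame: the origin (TCP) lies midway between the tips of the shut fingers; the grasp point (between the pads) lies 19 mm behind it (ctrl.hold_point_z is the distance from the TCP to the grasp point, in m); z points along the fingers, y is the line along which they close (so a half turn about z gives the same grasp; the last joint's range is limited). The gripper opens to 85 mm and grips with 20 to 120 N. Pads are 22 mm wide; open, the fingers measure 114 mm over their backs; the gripper's body (76 mm by 85 mm) begins 54 mm behind the grasp point. The pads swing forward as they close: fully open they stand 13 mm farther back than shut.
Start: joints at [-1.382, 0.286, 1.577, -0, 1.279, -0.15], TCP at [0.224, -0.637, 0.231] pointing down, gripper open.
Joint ranges: [-2.77, 2.77], [-0.9, 2.22], [0.21, 2.48], [-1.53, 4.67], [0.24, 2.81], [-2.84, 2.84]. Speed limits (rad/s): [2.79, 2.79, 3.14, 3.14, 3.14, 3.14].

INTERFACE

Orientations are given as a unit quaternion [x, y, z, w].
In Python, from plant import readout, cams, sign_off, ctrl gives the robot as it stands. The module is installed in compiled form; this text tells all that it offers.
- The arm moves only by the tool step_arm, never from a script. Its argument "increments" is a list of rows, each a list of 2 entries, a list of its own where there are three numbers: the shift along the world's x, y, z in mm, then the turn, a rotation vector about the world's x, y, z in rad. In form: [[[x, y, z], [rx, ry, rz]], ...]. A call has 1 to 8 rows; each row shifts and turns the commanded pose from where the row before left it; what a row does not reach is not made up. A row lasts 1/12 s, in which the tool goes at most 41.7 mm and 7.16 degrees, less where a joint would pass 70% of its speed; a pose out of reach is approached as far as the arm can. A call is refused whole if a number of a shift passes 41.7 or a number of a turn 0.125, either way. A call with a gripper value outside its range is refused whole. "fingers" is the opening, from -1 (shut) to 1 (fully open), set as the call begins (left out, the last holds). The fingers move at their own pace and stop on an object; "grip_force" is the grip in N (left out, the last holds). Time passes only in rows, so rows that do not move let the fingers close. It gives the time, the measured TCP pose, the force, the opening and the grip force at its end, in the units of the state.
- readout.get_state(): the state, without advancing time (a new reading comes with each control period).
- cams.read_camera(name): name is "scene" or "top"; returns the picture (480x640x3 uint8, red, green, blue); there is no depth.
- cams.get_calibration(name): a dict with "fx", "fy", "cx", "cy" (pixels), "eye" and "rotation" of the camera in the world. Camera axes: x right, y up, looking along -z (the intrinsics and any distortion apply to the point x, -y, -z); pixel columns grow to the right and rows downward; lengths in m; the calibration is good to about 2 mm. A picture is of the moment at which its call begins. get_calibration takes no time and is no camera call.
- sign_off(): hands the job in; it is judged then, once.
The state is a dict: "time": time; "qpos": joint angles; "dq": joint speeds; "joint_efforts": joint torques, N m; "eef_pos": TCP position; "tcp_rot": TCP orientation; "contact_force": force on the tool from outside, world axes, zero at the start; "wrist_torque": the same for the moment, N m; "opening": opening from 0.0 (shut) to 1.0 (fully open); "finger_force": force on a finger pad.
Only numpy, scipy, OpenCV 4.12 (cv2) and the standard library are available. Lean on these libraries where they do the work, as an engineer would, in place of code of your own. Each camera call takes 0.05 s, during which the arm holds its last target. There are 200 camera calls.

## Working session

There is one attempt and no reset: what is moved stays moved. The work goes in short steps, Python scripts to look and compute and a tool call to move; the robot and the scene stay as the last step left them, time stands still between calls to the robot, and variables do not carry over. Pictures are saved under pics/ and viewed, at most 10 in all, crops included, and the job is handed in when it is done.

Besides the shell and the picture viewer there is one more tool, called after ">>>" in YAML: its name, and indented under it one key for each argument. step_arm: Moves the arm, as the interface text tells. Its arguments: {"type":"object","properties":{"increments":{"type":"array","items":{"type":"array"}},"fingers":{"type":"number"},"grip_force":{"type":"number"}},"required":["increments"]}

```bash
mkdir -p pics; python3 - <<'E'
from plant import readout,cams,ctrl
import cv2
for n in("scene","top"):
    cv2.imwrite(f"pics/{n}0.png",cams.read_camera(n)[:,:,::-1]); print(n,cams.get_calibration(n))
print(readout.get_state(),ctrl.hold_point_z)
E
```

```text
scene {'fx': 522.9867146637877, 'fy': 522.9867146637877, 'cx': 326.3360705346156, 'cy': 241.88911725446826, 'eye': array([-0.46766692,  0.80932937,  0.74196825]), 'rotation': array([-0.23872699,  0.43937156,  0.76661504, -0.40281937])}
top {'fx': 565.7919916114907, 'fy': 565.7919916114907, 'cx': 325.4779376058755, 'cy': 243.5290896443652, 'eye': array([-0.06230756,  0.43566393,  1.56290784]), 'rotation': array([-0.10175799,  0.16746084,  0.83720067, -0.51058516])}
{'time': 0.1, 'qpos': array([-1.38201386e+00,  2.87095252e-01,  1.57805567e+00,  9.80351667e-06,
        1.27858457e+00, -1.49987363e-01]), 'dq': array([-0.00025923, -0.00225318, -0.00346033, -0.00071114, -0.00112595,
       -0.00028072]), 'joint_efforts': array([ 6.17244114e-04, -4.07296014e+01, -2.93700635e+01, -1.56891615e-04,
        3.39473343e-03,  1.74547966e-05]), 'eef_pos': array([ 0.22424513, -0.63602649,  0.2300598 ]), 'tcp_rot': array([ 9.85688315e-01,  1.68574605e-01, -1.60901299e-05, -1.07131347e-03]), 'contact_force': array([ 0.92565143,  0.27917537, -0.63836391]), 'wrist_torque': array([ 0.01143579, -0.00168241,  0.03327769]), 'finger_force': 0.0, 'opening': 0.9992520508308385} 0.0187
```

View pics/top0.png

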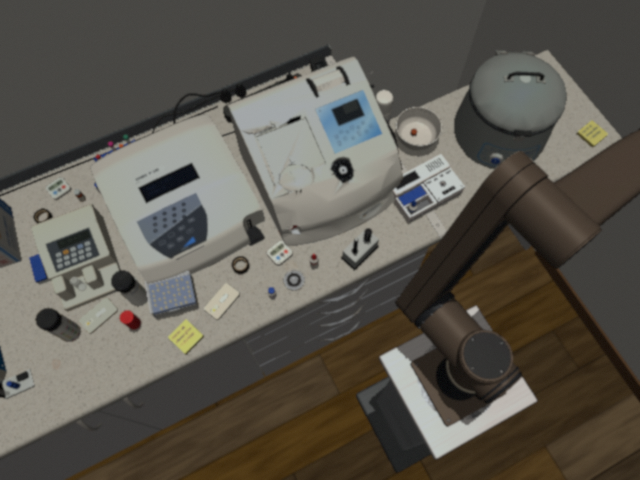

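View pics/scene0.png

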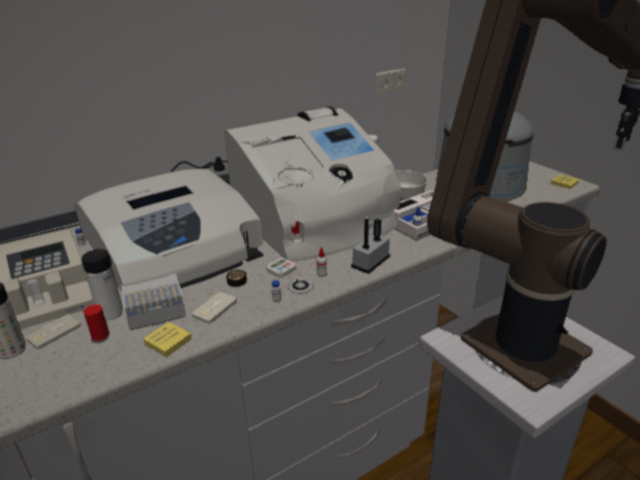

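Top view: the stainer is at about (428,188), the tool block (360,248), the dropper (314,260), the vial (271,292) and the dish (294,280). I need enlarged crops.

```bash
cat > h.py <<'E'
import numpy as np,cv2
from scipy.spatial.transform import Rotation as R
from plant import cams,readout
C={n:cams.get_calibration(n) for n in("scene","top")}
def ray(n,u,v):
    c=C[n];d=np.array([(u-c['cx'])/c['fx'],-(v-c['cy'])/c['fy'],-1.])
    return np.array(c['eye']),R.from_quat(c['rotation']).apply(d)
def onz(n,u,v,z):
    e,d=ray(n,u,v);return e+d*(z-e[2])/d[2]
def proj(n,p):
    c=C[n];q=R.from_quat(c['rotation']).inv().apply(np.asarray(p,float)-c['eye'])
    return np.stack([c['cx']-c['fx']*q[...,0]/q[...,2],c['cy']+c['fy']*q[...,1]/q[...,2]],-1)
def tri(ut,us):
    A=[];b=[]
    M=np.zeros((3,3));v=np.zeros(3)
    for n,uv in(("top",ut),("scene",us)):
        e,d=ray(n,*uv);d/=np.linalg.norm(d);P=np.eye(3)-np.outer(d,d);M+=P;v+=P@e
    return np.linalg.solve(M,v)
def crop(n,out,x0,y0,x1,y1,s,im=None):
    im=cams.read_camera(n)[:,:,::-1] if im is None else im
    o=cv2.resize(im[y0:y1,x0:x1],None,fx=s,fy=s,interpolation=cv2.INTER_CUBIC)
    for x in range((x0+9)//10*10,x1,10):
        cv2.line(o,(int((x-x0+.5)*s),0),(int((x-x0+.5)*s),5 if x%50 else 14),(0,255,0),1)
        if x%20==0: cv2.putText(o,str(x),(int((x-x0+.5)*s)-10,24),0,.35,(0,255,0),1)
    for y in range((y0+9)//10*10,y1,10):
        cv2.line(o,(0,int((y-y0+.5)*s)),(5 if y%50 else 14,int((y-y0+.5)*s)),(0,255,0),1)
        if y%20==0: cv2.putText(o,str(y),(8,int((y-y0+.5)*s)+4),0,.35,(0,255,0),1)
    cv2.imwrite(out,o)
E
python3 - <<'E'
from h import *
a=cv2.imread("pics/top0.png");b=cv2.imread("pics/scene0.png")
crop("top","pics/t1.png",385,140,475,240,6,a) if 0 else None
# side-by-side: left module, right others
crop("top","pics/t1.png",255,145,470,305,3.7,a)
crop("scene","pics/s1.png",260,180,450,305,4.2,b)
E
```

```text
(no output)
```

View pics/t1.png

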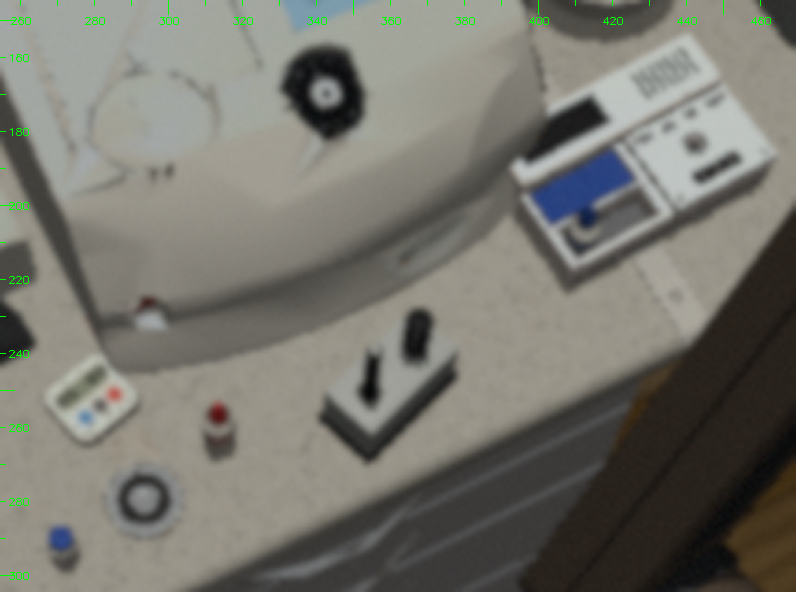

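View pics/s1.png

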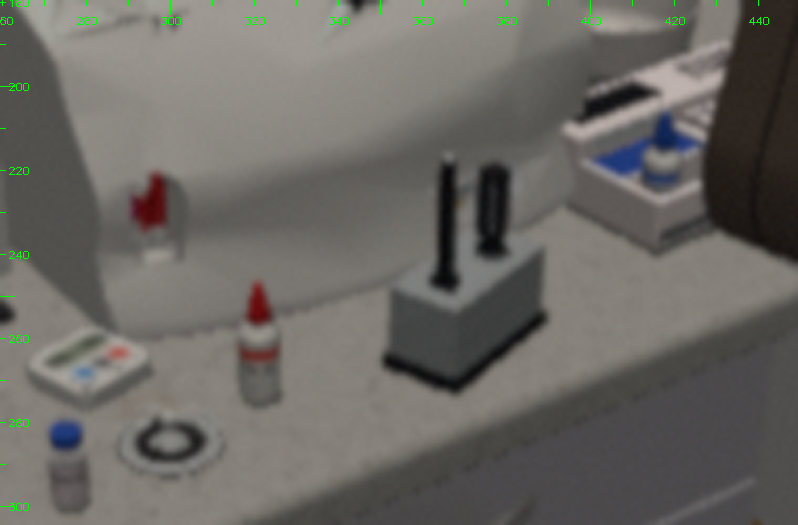

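Top crop: module corners are front-right (775,155), rear-right (690,35) and pocket front-left (570,270), with the hole at (693,143). The slim stylus is in the left hole at (370,390), the nut driver in the right at (417,340), the dropper at (219,430) and the vial at (63,545). The scene crop gives the same arrangement.

```bash
cat >> h.py <<'E'
T=lambda x,y:(255+x/3.7-.5,145+y/3.7-.5)
S=lambda x,y:(260+x/4.2-.5,180+y/4.2-.5)
def mod(p,q):
    c,s=np.cos(p[2]),np.sin(p[2]);q=np.asarray(q,float)
    return np.stack([p[0]+c*q[...,0]-s*q[...,1],p[1]+s*q[...,0]+c*q[...,1],q[...,2]],-1)
E
python3 - <<'E'
from h import *
from scipy.optimize import least_squares
obj=np.array([[-65,-100,46],[65,-100,58],[-65,100,40],[12,100,58],[12,-100,58]])/1e3
uv=np.array([T(775,155),T(690,35),T(570,270),T(512,165),T(722,80)])
f=lambda p:(proj("top",mod(p,obj))-uv).ravel()
for y0 in(-1.5,-.5,.5):
    r=least_squares(f,[.3,-.3,y0]);print(r.x,r.cost,r.fun.round(1))
h=onz("top",*T(693,143),.046);p=r.x
print("hole",h,"hole mod",R.from_euler('z',-p[2]).apply(h-[p[0],p[1],0]))
for n,z,t,s in(("drop base",0,(220,447),(261,394)),("drop tip",.078,(218,409),(258,284)),
 ("vial base",0,(66,560),(71,502)),("vial top",.05,(61,536),(66,430)),
 ("sty top",.143,(374,350),(449,157)),("sty collar",.060,(369,393),(445,284)),
 ("drv top",.118,(421,315),(494,168)),("drv col",.06,(413,352),(490,247)),
 ("dish",.012,(144,498),(171,441)),("timer",.014,(92,398),(90,362)),
 ("seated tip",.092,(587,212),(665,115))):
    print(n,onz("top",*T(*t),z).round(4)[:2],onz("scene",*S(*s),z).round(4)[:2],tri(T(*t),S(*s)).round(4))
E
```

```text
[ 0.53609502 -0.21055744  0.00920376] 12.734732449435716 [-0.4  0.7  0.3 -1.7 -2.  -1.8  1.2  3.4  0.9 -0.7]
[ 0.53609502 -0.21055744  0.00920374] 12.734732449438075 [-0.4  0.7  0.3 -1.7 -2.  -1.8  1.2  3.4  0.9 -0.7]
[ 0.53609502 -0.21055744  0.00920381] 12.734732449440672 [-0.4  0.7  0.3 -1.7 -2.  -1.8  1.2  3.4  0.9 -0.7]
hole [ 0.51354534 -0.25969498  0.046     ] hole mod [-0.02300098 -0.04892792  0.046     ]
drop base [0.4694 0.1989] [0.4742 0.1955] [0.4677 0.1997 0.0051]
drop tip [0.4711 0.1981] [0.4748 0.1957] [0.47   0.1987 0.0813]
vial base [0.4405 0.3478] [0.4439 0.3458] [0.4394 0.348  0.0037]
vial top [0.4434 0.3459] [0.4432 0.346 ] [0.4434 0.3459 0.0499]
sty top [0.4368 0.0852] [0.4403 0.0811] [0.4353 0.0858 0.1465]
sty collar [0.436  0.0854] [0.4344 0.0861] [0.4362 0.0849 0.0587]
drv top [0.4546 0.0338] [0.4507 0.0374] [0.456  0.0328 0.1144]
drv col [0.4506 0.0385] [0.4542 0.0351] [0.4492 0.0394 0.0637]
dish [0.4546 0.2727] [0.448  0.2759] [0.4564 0.2716 0.0055]
timer [0.5484 0.2729] [0.5469 0.2734] [0.5488 0.2726 0.0127]
seated tip [ 0.4818 -0.1321] [ 0.4824 -0.1354] [ 0.4805 -0.1322  0.0937]
```

Heights and both cameras agree to within a few mm. I'm moving now and will refine the module pose once the arm is out of the way.

>>> step_arm:
  increments:
    - [[20,32,0],[0,0,0.12]]
    - [[20,32,0],[0,0,0.12]]
    - [[20,32,0],[0,0,0.12]]
    - [[20,32,0],[0,0,0.12]]
    - [[20,32,0],[0,0,0.12]]
    - [[20,32,0],[0,0,0.12]]
    - [[20,32,0],[0,0,0.12]]
    - [[20,32,0],[0,0,0.12]]
  fingers: 1

```text
time: 0.77
eef_pos: [0.3848, -0.3787, 0.2308]
tcp_rot: [0.795, 0.607, 0.0, -0.0]
contact_force: [0.9, -0.4, 0.1]
opening: 1.001
finger_force: 0.0
```

```bash
python3 - <<'E'
from h import *
for c in((110,370),(230,350),(400,270),(500,215)):print(onz("top",*T(*c),0).round(3), onz("top",*T(*c),.05).round(3))
a=cv2.imread("pics/top0.png");crop("top","pics/t2.png",390,150,470,230,7.3,a)
E
```

```text
[0.569 0.248 0.   ] [0.549 0.254 0.05 ]
[0.541 0.154 0.   ] [0.521 0.163 0.05 ]
[ 0.54  -0.003  0.   ] [0.521 0.011 0.05 ]
[ 0.547 -0.102  0.   ] [ 0.527 -0.085  0.05 ]
```

View pics/t2.png

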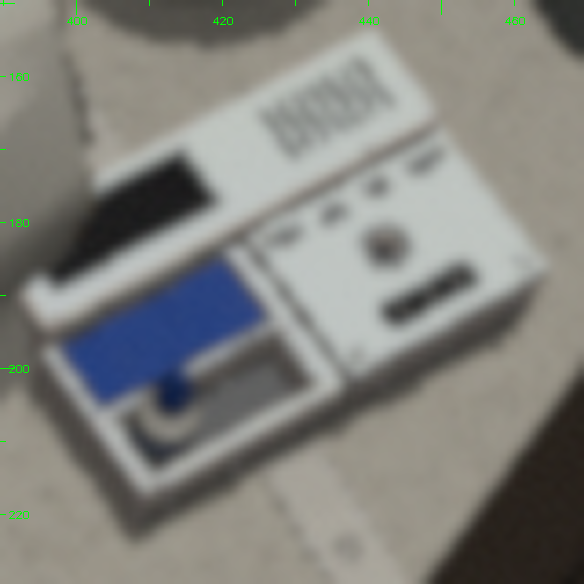

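The enlarged crop puts the hole at (386,245), the deck front-right corner at (548,265) and the pocket's front-left rim corner at (148,497). The pocket's inner rim corners are near (153,470), (318,383), (108,410) and (275,322).

```bash
python3 - <<'E'
from h import *
from scipy.optimize import least_squares
U=lambda x,y:(390+x/7.3-.5,150+y/7.3-.5)
obj=np.array([[-65,-100,46],[65,-100,58],[-65,100,40],[12,100,58],[12,-100,58],[-65,0,46]])/1e3
uv=np.array([U(548,265),U(378,30),U(148,497),U(48,332),U(435,118),U(347,383)])
f=lambda p:(proj("top",mod(p,obj))-uv).ravel()
r=least_squares(f,[.5,-.2,0]);p=r.x;print(p,r.cost,r.fun.round(1))
inv=lambda w:R.from_euler('z',-p[2]).apply(w-[p[0],p[1],0]).round(4)
h=onz("top",*U(386,245),.046);print("hole",h,inv(h))
for c in((153,470),(318,383),(108,410),(275,322)):
    w=onz("top",*U(*c),.04);print("rim",w.round(4),inv(w))
w=onz("top",*U(178,368),.092);print("seated tip",w,inv(w))
w=onz("top",*T(587,212),.092);print(inv(w),inv(onz("scene",*S(665,115),.092)),inv(onz("scene",*S(663,182),.02)))
E
```

```text
[ 0.53098232 -0.210826    0.0610859 ] 2.3360254004049352 [-0.1  0.7 -0.9 -0.9 -0.4  0.3 -0.3  0.3  1.3 -0.2  0.3 -0.4]
hole [ 0.51299495 -0.26141958  0.046     ] [-0.021  -0.0494  0.046 ]
rim [ 0.47   -0.1245  0.04  ] [-0.0556  0.0899  0.04  ]
rim [ 0.4731 -0.2052  0.04  ] [-0.0574  0.0092  0.04  ]
rim [ 0.502 -0.122  0.04 ] [-0.0235  0.0904  0.04  ]
rim [ 0.5055 -0.2041  0.04  ] [-0.0251  0.0083  0.04  ]
seated tip [ 0.4861033 -0.1371806  0.092    ] [-0.0403  0.0762  0.092 ]
[-0.0443  0.0815  0.092 ] [-0.0439  0.0782  0.092 ] [-0.0182  0.0456  0.02  ]
```

Pocket centre is about (0.4875,-0.164) with yaw about 0.05. On to the dropper.

>>> step_arm:
  increments:
    - [[17,36,0],[0,0,0.1]]
    - [[17,36,0],[0,0,0.1]]
    - [[17,36,0],[0,0,0.11]]
    - [[17,36,0],[0,0,0]]
    - [[17,36,0],[0,0,0]]
    - [[0,40,0],[0,0,0]]
    - [[0,40,0],[0,0,0]]
    - [[0,40,0],[0,0,0]]

```text
time: 1.43
eef_pos: [0.4689, -0.0786, 0.2308]
tcp_rot: [0.694, 0.72, -0.0, -0.0]
contact_force: [0.6, -0.1, -0.7]
opening: 1.002
finger_force: 0.0
```

>>> step_arm:
  increments:
    - [[0,40,0],[0,0,0]]
    - [[0,40,0],[0,0,0]]
    - [[0,40,0],[0,0,0]]
    - [[0,40,0],[0,0,0]]
    - [[0,40,0],[0,0,0]]
    - [[0,40,0],[0,0,0]]
    - [[0,0,0],[0,0,0]]
    - [[0,0,0],[0,0,0]]

```text
time: 2.1
eef_pos: [0.4686, 0.1613, 0.2308]
tcp_rot: [0.692, 0.722, -0.0, -0.0]
contact_force: [-0.4, -0.2, -1.5]
opening: 0.998
finger_force: 0.0
```

>>> step_arm:
  increments:
    - [[3,36,0],[0,0,0]]
    - [[0,0,-30],[0,0,0]]
    - [[0,0,-40],[0,0,0]]
    - [[0,0,-40],[0,0,0]]
    - [[0,0,-40],[0,0,0]]
    - [[0,0,-35],[0,0,0]]
    - [[0,0,-18],[0,0,0]]
    - [[0,0,0],[0,0,0]]

```text
time: 2.77
eef_pos: [0.4681, 0.193, 0.023]
tcp_rot: [0.694, 0.72, -0.005, -0.003]
contact_force: [-0.9, -0.5, 0.3]
opening: 1.002
finger_force: 0.0
```

>>> step_arm:
  increments:
    - [[0,0,0],[0,0,0]]
    - [[0,0,0],[0,0,0]]
    - [[0,0,0],[0,0,0]]
    - [[0,0,0],[0,0,0]]
    - [[0,0,0],[0,0,0]]
    - [[0,0,0],[0,0,0]]
    - [[0,0,0],[0,0,0]]
    - [[0,0,0],[0,0,0]]
  fingers: -1
  grip_force: 25

```text
time: 3.43
eef_pos: [0.4737, 0.1956, 0.03]
tcp_rot: [0.693, 0.721, 0.001, 0.001]
contact_force: [0.2, -0.8, 5.7]
opening: 0.293
finger_force: 25.9
```

>>> step_arm:
  increments:
    - [[0,0,20],[0,0,0]]
    - [[0,0,35],[0,0,0]]
    - [[0,0,40],[0,0,0]]
    - [[0,0,40],[0,0,0]]
    - [[0,0,30],[0,0,0]]
    - [[0,0,15],[0,0,0]]
    - [[1,-20,0],[0,0,0]]
    - [[1,-35,0],[0,0,0]]

```text
time: 4.1
eef_pos: [0.475, 0.1419, 0.2104]
tcp_rot: [0.692, 0.722, 0.002, 0.001]
contact_force: [-0.0, 0.2, -0.9]
opening: 0.297
finger_force: 25.5
```

>>> step_arm:
  increments:
    - [[2,-35,0],[0,0,0]]
    - [[2,-40,0],[0,0,0]]
    - [[2,-40,0],[0,0,0]]
    - [[2,-40,0],[0,0,0]]
    - [[2,-40,0],[0,0,0]]
    - [[2,-40,0],[0,0,0]]
    - [[1,-30,0],[0,0,0]]
    - [[1,-20,0],[0,0,0]]

```text
time: 4.77
eef_pos: [0.4879, -0.1474, 0.2081]
tcp_rot: [0.694, 0.72, -0.0, 0.0]
contact_force: [-0.2, 0.2, -0.1]
opening: 0.294
finger_force: 25.5
```

>>> step_arm:
  increments:
    - [[1,-12,-10],[0,0,0]]
    - [[0,-10,-25],[0,0,0]]
    - [[0,0,-40],[0,0,0]]
    - [[0,0,-20],[0,0,0]]
    - [[0,0,0],[0,0,0]]
    - [[0,0,0],[0,0,0]]
    - [[0,0,0],[0,0,0]]
    - [[0,0,0],[0,0,0]]

```text
time: 5.43
eef_pos: [0.4909, -0.167, 0.1156]
tcp_rot: [0.693, 0.721, 0.001, 0.002]
contact_force: [-0.3, -0.3, -0.3]
opening: 0.294
finger_force: 25.5
```

```bash
python3 - <<'E'
from h import *
crop("top","pics/t3.png",395,160,465,230,5.6)
crop("scene","pics/s3.png",390,160,460,260,5.6)
a=cv2.imread("pics/t3.png");b=cv2.imread("pics/s3.png")
h=max(a.shape[0],b.shape[0]);o=np.zeros((h,a.shape[1]+b.shape[1],3),np.uint8);o[:a.shape[0],:a.shape[1]]=a;o[:b.shape[0],a.shape[1]:]=b
cv2.imwrite("pics/c3.png",o);s=readout.get_state();print(s['eef_pos'],s['tcp_rot'])
E
```

```text
[ 0.49067725 -0.16701254  0.11543963] [6.93339968e-01 7.20607870e-01 4.84971901e-04 1.93673370e-03]
```

View pics/c3.png

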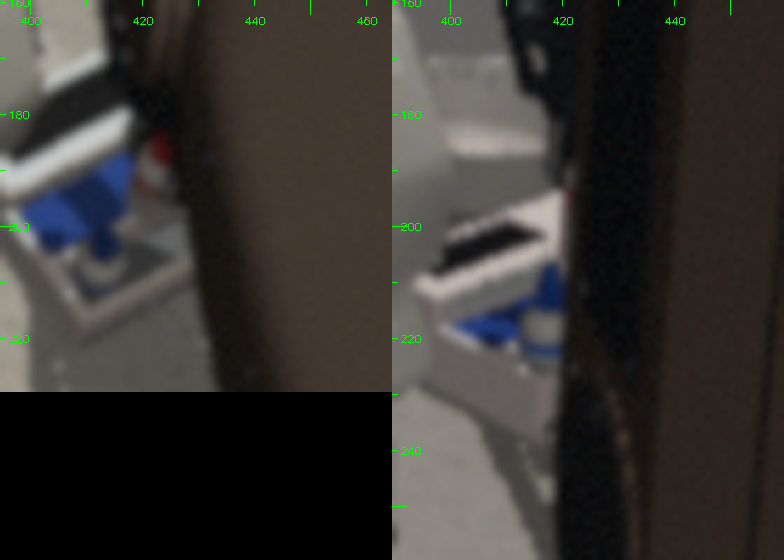

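The arm hides the right part of both views, but the held bottle shows in the top view at about (423,190) and the pocket's left end at (410,212). I'll overlay the predicted bottle on the image to check the camera bias against the TCP.

```bash
python3 - <<'E'
from h import *
a=cams.read_camera("top")[:,:,::-1].copy()
x0,y0,x1,y1,s=393,170,437,222,11
o=cv2.resize(a[y0:y1,x0:x1],None,fx=s,fy=s,interpolation=cv2.INTER_CUBIC)
o=cv2.convertScaleAbs(o,alpha=1.4)
def dr(P,col):
    q=((proj("top",P)-[x0,y0]+.5)*s).round().astype(int);cv2.polylines(o,[q],True,col,1)
th=np.linspace(0,2*np.pi,40)
ring=lambda c,r,z:np.stack([c[0]+r*np.cos(th),c[1]+r*np.sin(th),z+0*th],-1)
t=readout.get_state()['eef_pos'];b=t[2]-.030
for r,z in((.013,b),(.013,b+.052),(.003,b+.078)):dr(ring(t,r,z),(0,255,255))
c=(.4877,-.164);p=(c[0],c[1],.05)
for hx,hy,z in((.015,.041,.04),(.015,.041,.014)):dr(mod(p,np.array([[-hx,-hy,z],[hx,-hy,z],[hx,hy,z],[-hx,hy,z]])),(0,255,0))
sc=mod(p,[0,.027,0])
for r,z in((.013,.014),(.013,.066),(.002,.092)):dr(ring(sc,r,z),(255,0,255))
cv2.imwrite("pics/c4.png",o)
E
```

```text
(no output)
```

View pics/c4.png

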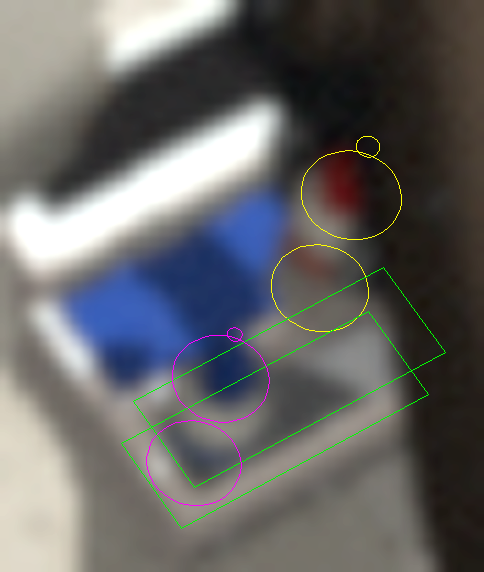

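The held bottle and the seated bottle both match the overlay to about 1 px (2 mm). I'll shift 4 mm in -x and lower slowly, watching the forces.

>>> step_arm:
  increments:
    - [[-4,0,-10],[0,0,0]]
    - [[0,0,-20],[0,0,0]]
    - [[0,0,-10],[0,0,0]]
    - [[0,0,-3],[0,0,0]]
    - [[0,0,-3],[0,0,0]]
    - [[0,0,-2],[0,0,0]]
    - [[0,0,0],[0,0,0]]
    - [[0,0,0],[0,0,0]]

```text
time: 6.25
eef_pos: [0.4858, -0.1669, 0.0659]
tcp_rot: [0.694, 0.72, 0.0, 0.0]
contact_force: [-0.2, -0.1, -1.0]
opening: 0.296
finger_force: 25.5
```

>>> step_arm:
  increments:
    - [[0,0,-2],[0,0,0]]
    - [[0,0,-2],[0,0,0]]
    - [[0,0,-1],[0,0,0]]
    - [[0,0,0],[0,0,0]]
    - [[0,0,0],[0,0,0]]

```text
time: 6.67
eef_pos: [0.4853, -0.1666, 0.0602]
tcp_rot: [0.694, 0.72, -0.0, -0.0]
contact_force: [0.2, 0.1, -0.5]
opening: 0.293
finger_force: 25.5
```

No contact and about 10 mm inside the pocket. Probe x for centring.

>>> step_arm:
  increments:
    - [[1,0,0],[0,0,0]]
    - [[1,0,0],[0,0,0]]
    - [[0,0,0],[0,0,0]]
    - [[0,0,0],[0,0,0]]

```text
time: 7.0
eef_pos: [0.4875, -0.1666, 0.0604]
tcp_rot: [0.694, 0.72, -0.0, 0.0]
contact_force: [-0.4, 0.1, -0.1]
opening: 0.297
finger_force: 25.5
```

>>> step_arm:
  increments:
    - [[-2,0,0],[0,0,0]]
    - [[-2,0,0],[0,0,0]]
    - [[0,0,0],[0,0,0]]
    - [[0,0,0],[0,0,0]]

```text
time: 7.33
eef_pos: [0.4834, -0.1666, 0.0604]
tcp_rot: [0.694, 0.72, 0.0, 0.0]
contact_force: [0.0, -1.1, -0.4]
opening: 0.293
finger_force: 25.6
```

>>> step_arm:
  increments:
    - [[2,0,-3],[0,0,0]]
    - [[0,0,-5],[0,0,0]]
    - [[0,0,-4],[0,0,0]]
    - [[0,0,-2],[0,0,0]]
    - [[0,0,-1],[0,0,0]]
    - [[0,0,0],[0,0,0]]
    - [[0,0,0],[0,0,0]]

```text
time: 7.92
eef_pos: [0.4853, -0.1666, 0.0452]
tcp_rot: [0.694, 0.72, -0.0, -0.0]
contact_force: [-0.0, -1.0, -0.2]
opening: 0.29
finger_force: 25.6
```

>>> step_arm:
  increments:
    - [[0,0,-1],[0,0,0]]
    - [[0,0,0],[0,0,0]]
    - [[0,0,0],[0,0,0]]

```text
time: 8.17
eef_pos: [0.4854, -0.1667, 0.0444]
tcp_rot: [0.694, 0.72, 0.0, 0.0]
contact_force: [0.3, -0.6, -0.5]
opening: 0.292
finger_force: 25.6
```

Near the floor. Next, pack toward +y against the seated bottle.

>>> step_arm:
  increments:
    - [[0,2,0],[0,0,0]]
    - [[0,2,0],[0,0,0]]
    - [[0,0,0],[0,0,0]]
    - [[0,0,0],[0,0,0]]

```text
time: 8.5
eef_pos: [0.4854, -0.1625, 0.0444]
tcp_rot: [0.693, 0.721, 0.0, 0.0]
contact_force: [0.2, 0.5, -0.1]
opening: 0.292
finger_force: 25.6
```

>>> step_arm:
  increments:
    - [[0,0,-1],[0,0,0]]
    - [[0,0,-1],[0,0,0]]
    - [[0,0,0],[0,0,0]]
    - [[0,0,0],[0,0,0]]

```text
time: 8.83
eef_pos: [0.4858, -0.1628, 0.0439]
tcp_rot: [0.693, 0.72, -0.0, -0.0]
contact_force: [-2.2, 1.8, 8.9]
opening: 0.295
finger_force: 26.1
```

Floor contact, with the offset confirmed at 30 mm. Ease up 1.5 mm and keep packing in +y until it resists.

>>> step_arm:
  increments:
    - [[0,0,1.5],[0,0,0]]
    - [[0,2,0],[0,0,0]]
    - [[0,1,0],[0,0,0]]
    - [[0,0,0],[0,0,0]]
    - [[0,0,0],[0,0,0]]

```text
time: 9.25
eef_pos: [0.4869, -0.1619, 0.0449]
tcp_rot: [0.693, 0.721, -0.001, 0.003]
contact_force: [0.4, -5.4, 1.1]
opening: 0.291
finger_force: 25.7
```

>>> step_arm:
  increments:
    - [[0,1,0],[0,0,0]]
    - [[0,1,0],[0,0,0]]
    - [[0,0,0],[0,0,0]]
    - [[0,0,0],[0,0,0]]

```text
time: 9.58
eef_pos: [0.4872, -0.1614, 0.0454]
tcp_rot: [0.693, 0.721, -0.002, 0.005]
contact_force: [-0.5, -9.8, 1.1]
opening: 0.29
finger_force: 25.6
```

>>> step_arm:
  increments:
    - [[0,-2,0],[0,0,0]]
    - [[0,-2,0],[0,0,0]]
    - [[0,0,-1],[0,0,0]]
    - [[0,0,0],[0,0,0]]
    - [[0,0,0],[0,0,0]]

```text
time: 10.0
eef_pos: [0.486, -0.1623, 0.044]
tcp_rot: [0.693, 0.721, -0.0, 0.001]
contact_force: [-2.6, -3.1, 6.2]
opening: 0.289
finger_force: 26.0
```

>>> step_arm:
  increments:
    - [[0,0,0],[0,0,0]]
    - [[0,0,0],[0,0,0]]
    - [[0,0,0],[0,0,0]]
    - [[0,0,0],[0,0,0]]
    - [[0,0,0],[0,0,0]]
    - [[0,0,0],[0,0,0]]
  fingers: 0.2

```text
time: 10.5
eef_pos: [0.4851, -0.1613, 0.0425]
tcp_rot: [0.694, 0.72, -0.0, -0.0]
contact_force: [-0.3, 0.4, -0.6]
opening: 0.599
finger_force: 0.0
```

>>> step_arm:
  increments:
    - [[0,0,15],[0,0,0]]
    - [[0,0,25],[0,0,0]]
    - [[0,0,40],[0,0,0]]
    - [[0,0,40],[0,0,0]]
    - [[0,0,35],[0,0,0]]
    - [[0,25,20],[0,0,0]]
    - [[0,35,0],[0,0,0]]
    - [[0,40,0],[0,0,0]]

```text
time: 11.17
eef_pos: [0.4865, -0.0619, 0.2205]
tcp_rot: [0.695, 0.719, 0.001, 0.002]
contact_force: [1.0, 0.9, -0.5]
opening: 0.602
finger_force: 0.0
```

>>> step_arm:
  increments:
    - [[-4,37,0],[0,0,0]]
    - [[-4,37,0],[0,0,0]]
    - [[-4,37,0],[0,0,0]]
    - [[-4,37,0],[0,0,0]]
    - [[-4,37,0],[0,0,0]]
    - [[-4,37,0],[0,0,0]]
    - [[-4,37,0],[0,0,0]]
    - [[-4,37,0],[0,0,0]]

```text
time: 11.83
eef_pos: [0.4526, 0.2362, 0.2178]
tcp_rot: [0.693, 0.72, 0.0, 0.0]
contact_force: [0.6, -0.6, -0.1]
opening: 0.597
finger_force: 0.0
```

>>> step_arm:
  increments:
    - [[-4,37,0],[0,0,0]]
    - [[-4,37,0],[0,0,0]]
    - [[-4,37,0],[0,0,0]]
    - [[0,0,-20],[0,0,0]]
    - [[0,0,-40],[0,0,0]]
    - [[0,0,-20],[0,0,0]]
    - [[0,0,0],[0,0,0]]
    - [[0,0,0],[0,0,0]]

```text
time: 12.5
eef_pos: [0.4404, 0.345, 0.1365]
tcp_rot: [0.694, 0.72, -0.002, -0.001]
contact_force: [0.3, 0.7, 1.0]
opening: 0.594
finger_force: 0.0
```

>>> step_arm:
  increments:
    - [[2.5,1,-20],[0,0,0]]
    - [[0,0,-35],[0,0,0]]
    - [[0,0,-30],[0,0,0]]
    - [[0,0,-15],[0,0,0]]
    - [[0,0,-7],[0,0,0]]
    - [[0,0,0],[0,0,0]]
    - [[0,0,0],[0,0,0]]
    - [[0,0,0],[0,0,0]]

```text
time: 13.17
eef_pos: [0.4458, 0.3473, 0.0335]
tcp_rot: [0.694, 0.72, 0.002, 0.001]
contact_force: [0.5, 0.1, -0.7]
opening: 0.6
finger_force: 0.0
```

>>> step_arm:
  increments:
    - [[0,0,0],[0,0,0]]
    - [[0,0,0],[0,0,0]]
    - [[0,0,0],[0,0,0]]
    - [[0,0,0],[0,0,0]]
    - [[0,0,0],[0,0,0]]
    - [[0,0,0],[0,0,0]]
    - [[0,0,0],[0,0,0]]
  fingers: -1

```text
time: 13.75
eef_pos: [0.4447, 0.3469, 0.0322]
tcp_rot: [0.694, 0.72, 0.001, 0.0]
contact_force: [-0.9, -1.0, 5.8]
opening: 0.235
finger_force: 24.5
```

>>> step_arm:
  increments:
    - [[0,0,0],[0,0,0]]
    - [[0,0,0],[0,0,0]]
    - [[0,0,0],[0,0,0]]
    - [[0,0,-2],[0,0,0]]
    - [[0,0,-1],[0,0,0]]
    - [[0,0,0],[0,0,0]]
  fingers: 0.0

```text
time: 14.25
eef_pos: [0.4434, 0.3461, 0.0271]
tcp_rot: [0.694, 0.72, -0.001, -0.0]
contact_force: [-0.3, 0.7, -0.4]
opening: 0.502
finger_force: 0.0
```

>>> step_arm:
  increments:
    - [[0,0,0],[0,0,0]]
    - [[0,0,0],[0,0,0]]
    - [[0,0,0],[0,0,0]]
    - [[0,0,0],[0,0,0]]
    - [[0,0,0],[0,0,0]]
    - [[0,0,0],[0,0,0]]
    - [[0,0,0],[0,0,0]]
  fingers: -1

```text
time: 14.83
eef_pos: [0.4438, 0.3464, 0.0278]
tcp_rot: [0.694, 0.72, -0.0, -0.0]
contact_force: [0.7, 0.4, -0.1]
opening: 0.239
finger_force: 24.5
```

>>> step_arm:
  increments:
    - [[0,0,20],[0,0,0]]
    - [[0,0,35],[0,0,0]]
    - [[0,0,40],[0,0,0]]
    - [[0,0,40],[0,0,0]]
    - [[0,0,35],[0,0,0]]
    - [[0,0,15],[0,0,0]]
    - [[2,-20,0],[0,0,0]]
    - [[3,-35,0],[0,0,0]]

```text
time: 15.5
eef_pos: [0.4496, 0.2931, 0.2154]
tcp_rot: [0.692, 0.722, 0.003, 0.001]
contact_force: [-0.2, 0.0, -0.5]
opening: 0.241
finger_force: 24.6
```

>>> step_arm:
  increments:
    - [[3,-40,0],[0,0,0]]
    - [[3,-40,0],[0,0,0]]
    - [[3,-40,0],[0,0,0]]
    - [[3,-40,0],[0,0,0]]
    - [[3,-40,0],[0,0,0]]
    - [[3,-40,0],[0,0,0]]
    - [[3,-40,0],[0,0,0]]
    - [[3,-40,0],[0,0,0]]

```text
time: 16.17
eef_pos: [0.4725, -0.0304, 0.213]
tcp_rot: [0.694, 0.72, 0.0, 0.0]
contact_force: [0.1, -0.4, -0.7]
opening: 0.24
finger_force: 24.6
```

>>> step_arm:
  increments:
    - [[3,-40,0],[0,0,0]]
    - [[3,-40,0],[0,0,0]]
    - [[3,-40,-10],[0,0,0]]
    - [[3,-30,-20],[0,0,0]]
    - [[0,-10,-25],[0,0,0]]
    - [[0,0,-15],[0,0,0]]
    - [[0,0,0],[0,0,0]]
    - [[0,0,0],[0,0,0]]

```text
time: 16.83
eef_pos: [0.4841, -0.1883, 0.1419]
tcp_rot: [0.694, 0.72, -0.0, -0.001]
contact_force: [0.5, -0.2, -0.0]
opening: 0.242
finger_force: 24.6
```

```bash
python3 - <<'E'
from h import *
a=cams.read_camera("top")[:,:,::-1].copy()
x0,y0,x1,y1,s=393,165,437,219,11
o=cv2.resize(a[y0:y1,x0:x1],None,fx=s,fy=s,interpolation=cv2.INTER_CUBIC)
o=cv2.convertScaleAbs(o,alpha=1.4)
b=cams.read_camera("scene")[:,:,::-1];b=cv2.resize(b[190:244,393:425],None,fx=s,fy=s,interpolation=cv2.INTER_CUBIC)
cv2.imwrite("pics/c5.png",cv2.hconcat([o[:594],b[:594]]))
print(readout.get_state()['eef_pos'])
E
```

```text
[ 0.48559697 -0.18857673  0.14415671]
```

View pics/c5.png

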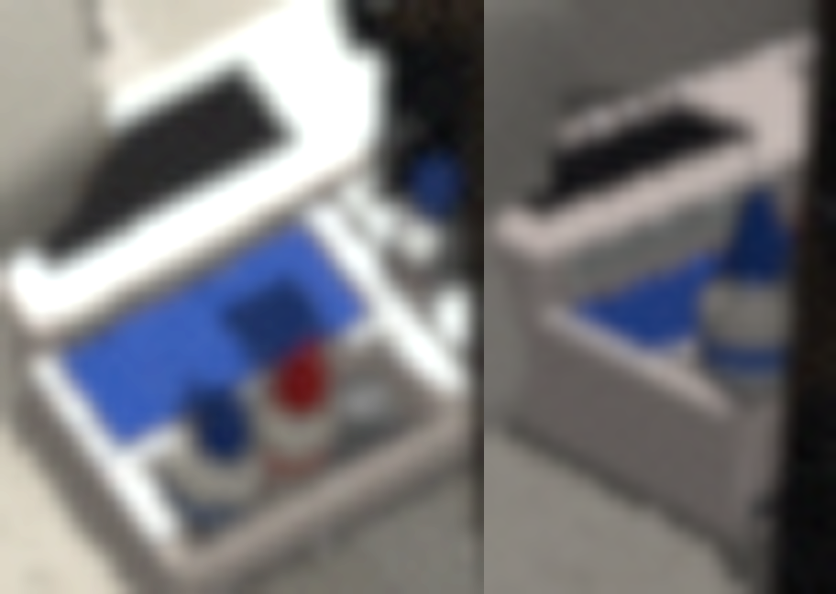

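The dropper (red, crop (300,385)) stands against the seated bottle, and the right end of the pocket is free. Lowering the vial.

>>> step_arm:
  increments:
    - [[1,-1.5,-15],[0,0,0]]
    - [[0,0,-25],[0,0,0]]
    - [[0,0,-20],[0,0,0]]
    - [[0,0,-8],[0,0,0]]
    - [[0,0,-4],[0,0,0]]
    - [[0,0,-3],[0,0,0]]
    - [[0,0,-2],[0,0,0]]
    - [[0,0,0],[0,0,0]]

```text
time: 17.6
eef_pos: [0.4866, -0.1904, 0.0669]
tcp_rot: [0.693, 0.721, 0.0, 0.001]
contact_force: [0.4, -0.1, -0.2]
opening: 0.244
finger_force: 24.6
```

>>> step_arm:
  increments:
    - [[0,0,-2],[0,0,0]]
    - [[0,0,-3],[0,0,0]]
    - [[0,0,-3],[0,0,0]]
    - [[0,0,0],[0,0,0]]
    - [[0,0,0],[0,0,0]]

```text
time: 18.02
eef_pos: [0.4857, -0.19, 0.0576]
tcp_rot: [0.694, 0.72, -0.0, -0.0]
contact_force: [-0.1, -0.3, -0.7]
opening: 0.241
finger_force: 24.6
```

>>> step_arm:
  increments:
    - [[0,0,-4],[0,0,0]]
    - [[0,0,-4],[0,0,0]]
    - [[0,0,-3],[0,0,0]]
    - [[0,0,-2],[0,0,0]]
    - [[0,0,-1],[0,0,0]]
    - [[0,0,0],[0,0,0]]
    - [[0,0,0],[0,0,0]]

```text
time: 18.6
eef_pos: [0.4859, -0.1901, 0.0438]
tcp_rot: [0.694, 0.72, -0.0, -0.0]
contact_force: [0.1, 0.4, 0.6]
opening: 0.242
finger_force: 24.6
```

>>> step_arm:
  increments:
    - [[0,0,-1],[0,0,0]]
    - [[0,0,-0.5],[0,0,0]]
    - [[0,0,0],[0,0,0]]
    - [[0,0,0],[0,0,0]]

```text
time: 18.93
eef_pos: [0.4859, -0.1901, 0.0424]
tcp_rot: [0.694, 0.72, 0.0, 0.0]
contact_force: [-0.6, 0.7, -0.5]
opening: 0.24
finger_force: 24.6
```

>>> step_arm:
  increments:
    - [[0,0,-0.7],[0,0,0]]
    - [[0,0,-0.7],[0,0,0]]
    - [[0,0,0],[0,0,0]]
    - [[0,0,0],[0,0,0]]

```text
time: 19.27
eef_pos: [0.4861, -0.1903, 0.0417]
tcp_rot: [0.694, 0.72, -0.0, 0.0]
contact_force: [-1.6, 0.4, 5.1]
opening: 0.243
finger_force: 25.0
```

Floor reached. Release.

>>> step_arm:
  increments:
    - [[0,0,0],[0,0,0]]
    - [[0,0,0],[0,0,0]]
    - [[0,0,0],[0,0,0]]
    - [[0,0,0],[0,0,0]]
    - [[0,0,0],[0,0,0]]
    - [[0,0,0],[0,0,0]]
  fingers: 0.15

```text
time: 19.77
eef_pos: [0.4858, -0.19, 0.0407]
tcp_rot: [0.694, 0.72, -0.0, -0.0]
contact_force: [0.1, -0.6, -0.7]
opening: 0.581
finger_force: 0.0
```

>>> step_arm:
  increments:
    - [[0,0,10],[0,0,0]]
    - [[0,0,20],[0,0,0]]
    - [[0,0,40],[0,0,0]]
    - [[0,0,40],[0,0,0]]
    - [[0,0,30],[0,0,0]]
    - [[-5,30,20],[0,0,0]]
    - [[-7,35,0],[0,0,0]]
    - [[-7,35,0],[0,0,0]]

```text
time: 20.43
eef_pos: [0.4678, -0.09, 0.2043]
tcp_rot: [0.694, 0.72, 0.001, 0.003]
contact_force: [0.6, 0.5, -0.4]
opening: 0.577
finger_force: 0.0
```

>>> step_arm:
  increments:
    - [[-7,35,0],[0,0,0]]
    - [[-7,35,0],[0,0,0]]
    - [[-7,35,0],[0,0,0]]
    - [[-7,35,0],[0,0,0]]
    - [[-3,25,0],[0,0,0]]
    - [[0,10,0],[0,0,0]]
    - [[0,0,0],[0,0,0]]
    - [[0,0,0],[0,0,0]]

```text
time: 21.1
eef_pos: [0.4361, 0.0847, 0.2014]
tcp_rot: [0.693, 0.721, 0.0, 0.001]
contact_force: [0.1, 0.0, -0.2]
opening: 0.576
finger_force: 0.0
```

```bash
python3 - <<'E'
from h import *
for n in("top","scene"):cv2.imwrite(f"pics/{n}6.png",cams.read_camera(n)[:,:,::-1])
a=cv2.imread("pics/top6.png");b=cv2.imread("pics/scene6.png")
crop("top","pics/a.png",395,165,455,225,6.5,a);crop("scene","pics/b.png",390,165,450,250,6.5,b)
a=cv2.imread("pics/a.png");b=cv2.imread("pics/b.png");o=np.zeros((552,a.shape[1]+b.shape[1],3),np.uint8);o[:a.shape[0],:a.shape[1]]=a;o[:b.shape[0],a.shape[1]:]=b
cv2.imwrite("pics/c6.png",o);print(readout.get_state()['eef_pos'])
E
```

```text
[0.43622982 0.08386072 0.20112653]
```

View pics/c6.png

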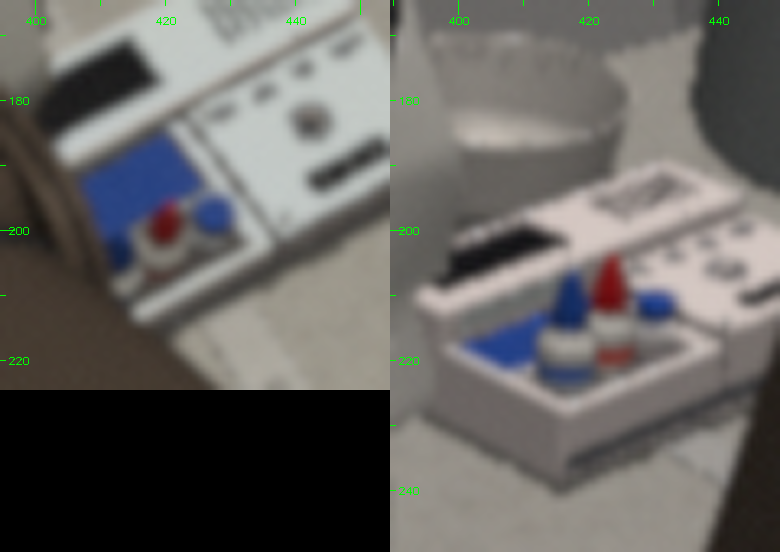

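All three bottles stand in the pocket. The hole is at crop (310,120) in top and (727,268) in scene. I can calibrate camera bias from the placed caps, whose x is known.

```bash
python3 - <<'E'
from h import *
A=lambda x,y:(395+x/6.5-.5,165+y/6.5-.5)
B=lambda x,y:(390+(x-390)/6.5-.5,165+y/6.5-.5)
for n,z,t,s in(("hole",.046,(310,121),(727,268)),("vialtop",.064,(215,210),(655,298)),("drop tip",.092,(170,204),(613,254)),("drop capbase",.066,(162,230),(612,303)),("seat tip",.092,(125,238),(572,270))):
    print(n,onz("top",*A(*t),z).round(4)[:2],onz("scene",*B(*s),z).round(4)[:2],tri(A(*t),B(*s)).round(4))
# automatic hole refinement: darkness centroid
for n,(u,v) in(("top",(442,183)),("scene",(441.5,206))):
    g=cv2.imread(f"pics/{n}6.png",0).astype(float)
    x0,y0=int(u)-5,int(v)-4
    p=g[y0:y0+10,x0:x0+12];w=np.clip(np.percentile(p,60)-p-10,0,None);yy,xx=np.mgrid[:p.shape[0],:p.shape[1]]
    c=(x0+(w*xx).sum()/w.sum(),y0+(w*yy).sum()/w.sum());print(n,c,onz(n,*c,.046))
E
```

```text
hole [ 0.5131 -0.2608] [ 0.5144 -0.2649] [ 0.5115 -0.2603  0.0485]
vialtop [ 0.4868 -0.1896] [ 0.4858 -0.1897] [ 0.4867 -0.19    0.0636]
drop tip [ 0.4884 -0.1615] [ 0.4882 -0.1636] [ 0.4875 -0.1617  0.0929]
drop capbase [ 0.4884 -0.1619] [ 0.4904 -0.1679] [ 0.486  -0.1614  0.0698]
seat tip [ 0.4829 -0.1348] [ 0.4869 -0.1383] [ 0.4817 -0.1334  0.0954]
top (np.float64(442.5231228244654), np.float64(183.50770760815516)) [ 0.51148118 -0.26100314  0.046     ]
scene (np.float64(443.2129944704381), np.float64(207.78838792003404)) [ 0.50122388 -0.25939116  0.046     ]
```

>>> step_arm:
  increments:
    - [[0,1.5,-20],[0,0,0]]
    - [[0,0,-35],[0,0,0]]
    - [[0,0,-25],[0,0,0]]
    - [[0,0,-12],[0,0,0]]
    - [[0,0,-6],[0,0,0]]
    - [[0,0,0],[0,0,0]]
    - [[0,0,0],[0,0,0]]
    - [[0,0,0],[0,0,0]]

```text
time: 21.87
eef_pos: [0.4372, 0.0859, 0.1044]
tcp_rot: [0.694, 0.72, 0.001, 0.001]
contact_force: [0.1, -0.5, -0.1]
opening: 0.57
finger_force: 0.0
```

>>> step_arm:
  increments:
    - [[0,0,0],[0,0,0]]
    - [[0,0,0],[0,0,0]]
    - [[0,0,0],[0,0,0]]
    - [[0,0,0],[0,0,0]]
    - [[0,0,0],[0,0,0]]
    - [[0,0,0],[0,0,0]]
    - [[0,0,0],[0,0,0]]
    - [[0,0,0],[0,0,0]]
  fingers: -1
  grip_force: 60

```text
time: 22.53
eef_pos: [0.4365, 0.0864, 0.1038]
tcp_rot: [0.693, 0.72, 0.0, 0.001]
contact_force: [0.3, 1.2, 5.0]
opening: 0.126
finger_force: 58.4
```

>>> step_arm:
  increments:
    - [[0,0,5],[0,0,0]]
    - [[0,0,10],[0,0,0]]
    - [[0,0,20],[0,0,0]]
    - [[0,0,30],[0,0,0]]
    - [[0,0,35],[0,0,0]]
    - [[0,0,15],[0,0,0]]
    - [[0,0,0],[0,0,0]]
    - [[0,0,0],[0,0,0]]

```text
time: 23.2
eef_pos: [0.4359, 0.0864, 0.2186]
tcp_rot: [0.694, 0.72, 0.0, 0.001]
contact_force: [-0.4, -0.3, -0.9]
opening: 0.123
finger_force: 58.7
```

>>> step_arm:
  increments:
    - [[4,-20,15],[0,0,0]]
    - [[9,-38,5],[0,0,0]]
    - [[9,-40,0],[0,0,0]]
    - [[9,-40,0],[0,0,0]]
    - [[9,-40,0],[0,0,0]]
    - [[9,-40,0],[0,0,0]]
    - [[9,-40,0],[0,0,0]]
    - [[9,-40,0],[0,0,0]]

```text
time: 23.87
eef_pos: [0.5015, -0.2128, 0.2348]
tcp_rot: [0.694, 0.72, -0.0, -0.003]
contact_force: [0.1, 0.8, 0.6]
opening: 0.124
finger_force: 58.7
```

>>> step_arm:
  increments:
    - [[7,-30,0],[0,0,0]]
    - [[2.5,-20,0],[0,0,0]]
    - [[0,0,-20],[0,0,0]]
    - [[0,0,-30],[0,0,0]]
    - [[0,0,-25],[0,0,0]]
    - [[0,0,-10],[0,0,0]]
    - [[0,0,0],[0,0,0]]
    - [[0,0,0],[0,0,0]]

```text
time: 24.53
eef_pos: [0.5117, -0.261, 0.1516]
tcp_rot: [0.693, 0.72, -0.0, -0.002]
contact_force: [1.2, -0.1, 0.0]
opening: 0.125
finger_force: 58.7
```

>>> step_arm:
  increments:
    - [[0,0,0],[0,0,0]]
    - [[0,0,0],[0,0,0]]

```text
time: 24.7
eef_pos: [0.5134, -0.2622, 0.155]
tcp_rot: [0.693, 0.721, 0.0, 0.002]
contact_force: [0.2, 0.0, 0.5]
opening: 0.123
finger_force: 58.7
```

>>> step_arm:
  increments:
    - [[0,0,-7],[0,0,0]]
    - [[0,0,-5],[0,0,0]]
    - [[0,0,-2],[0,0,0]]
    - [[0,0,-1],[0,0,0]]
    - [[0,0,0],[0,0,0]]
    - [[0,0,0],[0,0,0]]

```text
time: 25.2
eef_pos: [0.5124, -0.2616, 0.1379]
tcp_rot: [0.694, 0.72, -0.0, -0.0]
contact_force: [0.5, -0.7, -1.1]
opening: 0.121
finger_force: 58.7
```

>>> step_arm:
  increments:
    - [[0,0,-1.5],[0,0,0]]
    - [[0,0,-1.5],[0,0,0]]
    - [[0,0,-1],[0,0,0]]
    - [[0,0,0],[0,0,0]]
    - [[0,0,0],[0,0,0]]

```text
time: 25.62
eef_pos: [0.5123, -0.2616, 0.1338]
tcp_rot: [0.694, 0.72, -0.0, -0.0]
contact_force: [-0.2, -0.2, -1.7]
opening: 0.121
finger_force: 58.7
```

The tip is below the deck top with no force, so it's in the hole. Going on down.

>>> step_arm:
  increments:
    - [[0,0,-2],[0,0,0]]
    - [[0,0,-2],[0,0,0]]
    - [[0,0,-2],[0,0,0]]
    - [[0,0,0],[0,0,0]]
    - [[0,0,0],[0,0,0]]

```text
time: 26.03
eef_pos: [0.5122, -0.2615, 0.1276]
tcp_rot: [0.694, 0.72, -0.0, -0.0]
contact_force: [-0.5, -0.3, -0.6]
opening: 0.125
finger_force: 58.7
```

>>> step_arm:
  increments:
    - [[0,0,-2],[0,0,0]]
    - [[0,0,-2],[0,0,0]]
    - [[0,0,-2],[0,0,0]]
    - [[0,0,-1],[0,0,0]]
    - [[0,0,0],[0,0,0]]
    - [[0,0,0],[0,0,0]]

```text
time: 26.53
eef_pos: [0.5123, -0.2616, 0.1208]
tcp_rot: [0.694, 0.72, -0.0, -0.0]
contact_force: [0.0, -0.2, 0.2]
opening: 0.124
finger_force: 58.7
```

>>> step_arm:
  increments:
    - [[0,0,-2],[0,0,0]]
    - [[0,0,-2],[0,0,0]]
    - [[0,0,-1.5],[0,0,0]]
    - [[0,0,0],[0,0,0]]
    - [[0,0,0],[0,0,0]]

```text
time: 26.95
eef_pos: [0.5126, -0.2618, 0.1158]
tcp_rot: [0.694, 0.72, 0.0, 0.0]
contact_force: [-0.3, 0.5, 2.3]
opening: 0.122
finger_force: 58.9
```

>>> step_arm:
  increments:
    - [[0,0,-1.5],[0,0,0]]
    - [[0,0,-1],[0,0,0]]
    - [[0,0,0],[0,0,0]]
    - [[0,0,0],[0,0,0]]
    - [[0,0,0],[0,0,0]]

```text
time: 27.37
eef_pos: [0.5126, -0.2618, 0.1133]
tcp_rot: [0.694, 0.72, 0.0, 0.0]
contact_force: [-0.4, -0.1, 3.6]
opening: 0.122
finger_force: 59.0
```

>>> step_arm:
  increments:
    - [[0,0,-1],[0,0,0]]
    - [[0,0,-1],[0,0,0]]
    - [[0,0,-0.5],[0,0,0]]
    - [[0,0,0],[0,0,0]]
    - [[0,0,0],[0,0,0]]
    - [[0,0,0],[0,0,0]]

```text
time: 27.87
eef_pos: [0.5129, -0.262, 0.1119]
tcp_rot: [0.693, 0.72, -0.0, 0.001]
contact_force: [-1.2, 1.0, 7.9]
opening: 0.125
finger_force: 59.7
```

>>> step_arm:
  increments:
    - [[0,0,-0.7],[0,0,0]]
    - [[0,0,0],[0,0,0]]
    - [[0,0,0],[0,0,0]]
    - [[0,0,0],[0,0,0]]
    - [[0,0,0],[0,0,0]]
    - [[0,0,0],[0,0,0]]
    - [[0,0,0],[0,0,0]]
    - [[0,0,0],[0,0,0]]

```text
time: 28.53
eef_pos: [0.513, -0.2622, 0.1118]
tcp_rot: [0.693, 0.72, -0.0, 0.001]
contact_force: [-1.8, 0.6, 10.1]
opening: 0.128
finger_force: 59.9
```

```bash
python3 - <<'E'
from plant import readout,sign_off
s=readout.get_state();print(s['eef_pos'],s['contact_force'],s['finger_force'])
if s['contact_force'][2]>6: print(sign_off())
E
```

```text
[ 0.51301468 -0.26217265  0.11177662] [-1.82489891  0.60700809 10.11341239] 59.948431849479675
the job is handed in; nothing more can be done
None
```

I handed the job in at about 28.5 s: all three bottles were standing in the pocket when last viewed, and the stylus is still gripped, pressing the reset button at about 10 N (5 N is fully down); no verdict was returned.

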